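# Offer up a guard hinge leaf and hold it for the pin

## Task

Assemble the guard hinge as far as the pin: slip the green hinge bracket, sleeve down, fully home over the round spigot of the metal mounting base and let go of it. Then take the brass hinge leaf out of the blue rack and offer it up, upright, from above between the bracket's two knuckles until the three bores line up so that the hinge pin could be slid through. Finish while holding the leaf there, steady and carried by the gripper alone, not resting on or pressing against the bracket; do not let go, and leave the stray yellow cap and the empty label core where they are.

Things in the scene. Friction and masses are not known exactly. Their poses are not given: they have to be found in the camera images.
- spigot_foot (a point): Foot of the spigot, on its axis, on top of the fixed metal mounting base (round plate 84 mm in diameter, 18 mm thick, on the table: this point is 18 mm above the table). z up. The spigot is a steel pin 24 mm in diameter that stands 32 mm up from this point; its top 6 mm taper to 16 mm diameter.
- jamb_foot (a point): Centre of the underside of the green hinge bracket, the mouth of its sleeve (loose, 0.4 kg; starts upright on the table). The sleeve's bore is 28 mm in diameter and 40 mm deep, the foot flange 60 mm in diameter and 6 mm thick, the sleeve 42 mm in diameter up to 46 mm. Home: this point is level with the foot of the spigot; the bracket may be at any yaw on it. z along the sleeve, upward.
- jamb_grip (a point): Where to grip the green bracket from above, 74 mm above its underside: a vertical plate 12 mm thick along its own x (the direction to close the fingers), 86 mm long along y, from 46 to 90 mm above the underside in the middle. A knuckle stands at each end of the plate, leaving 56 mm free between them for the fingers; knuckle tops are 121 mm above the underside. Symmetrical under a half turn.
- jamb_bore (a point): Middle of the gap between the green bracket's two knuckles, on the axis of their bores, 110 mm above the bracket's underside (so 128 mm above the table when home); y along the bores. Knuckles: 22 mm outside, 13 mm bore, each 15 mm long, from 28 to 43 mm either side of this point. The plate's top lies 20 mm below this point.
- leaf_grip (a point): Where to grip the brass hinge leaf from above (loose, 0.18 kg): 61 mm above the axis of its bore, 17 mm below its top edge. The plate here is 12 mm thick along its own x (the direction to close the fingers) and 92 mm long along y. It starts upright in the blue rack with this point 84 mm above the table. The plate's lower edge is 20 mm above the bore's axis at the wings. Symmetrical under a half turn.
- leaf_bore (a point): Centre of the brass leaf's only knuckle, on the axis of its bore, below the plate: 22 mm outside, 13 mm bore, 48 mm long along y (4 mm free at each end when it is centred between the bracket's knuckles). Aligned, the leaf's wings clear the bracket's knuckles by 9 mm. The hinge pin (8 mm) lies on the rack and stays there. z up along the plate.
- rack_foot (a point): Centre of the blue rack's foot plate (fixed, 60 x 112 mm, this point 8 mm above the table). Two posts stand on it, from 33 to 53 mm either side along y, 67 mm high, open at the top; the wings of the brass leaf stand in their grooves, so lift it straight up by 30 mm or more.
- cap_stray: Loose yellow bottle cap, 29 mm across, 17 mm high, origin at its underside: leave alone.
- label_core: Loose empty white label core, 44 mm across, 48 mm high, origin at its underside: leave alone. It stands by the labelling machine. To the right of y = 0.26 m the labelling machine fills the table from x = 0.40 m on: up to 0.2 m high at first, with clamps to 0.3 m from x = 0.58 m and taller parts behind; swing past in front of or above it.

How it is judged:
By the outcome, as a careful person would: the job done as asked, in the order asked, and still so for the second after the job is handed in, while the arm keeps its last pose, push and grip.
It also fails if it takes over 58 s, if anything falls off the work surface, if the arm or the gripper's body presses on something with over 40 N, if the wrist force passes 120 N, or if a joint passes its speed limit or range.

## Robot

A 6-joint arm with a two-finger parallel gripper is mounted at the origin on a cart in front of the work surface, level with it; the furniture and walls round the work are solid. World frame = base frame: x ahead of the robot, y to its left, z up, the work surface at z = 0. Lengths are in mm, angles in rad, forces in N, time in s.
With the tool pointing down it reaches from about 300 to 775 mm from the base axis. Payload 14.6 kg.
Tool frame: the origin (TCP) lies midway between the tips of the shut fingers; the grasp point (between the pads) lies 19 mm behind it (manip.hold_point_z is the distance from the TCP to the grasp point, in mm); z points along the fingers, y is the direction in which the jaws open and shut (so a half turn about z gives the same grasp; the last joint's range is limited). The gripper opens to 94 mm and grips with 3 to 60 N. Pads are 16 mm wide; open, the fingers measure 119 mm over their backs; the gripper's body (75 mm by 177 mm) begins 78 mm behind the grasp point.
Start: joints at [1.062, 0.3, 1.521, -0, 1.321, -0.067], TCP at [235.158, 497.182, 205.446] pointing down, gripper open.
Joint ranges: [-3.03, 3.03], [-0.79, 2.21], [0.23, 2.52], [-1.04, 4.18], [0, 3.07], [-2.55, 2.55]. Speed limits (rad/s): [2.22, 2.22, 2.57, 3.14, 3.14, 3.14].

## Interface

Orientations are given as [roll, pitch, yaw] about the fixed x, y, z axes, in that order (R = Rz(yaw) Ry(pitch) Rx(roll)).
In Python, from cell import manip gives the robot as it stands.
- The arm moves only by the shell command python3 -m crank 'ROWS' [OPENING] [FORCE]. ROWS is JSON, a list of rows, each an object with "offset": the shift along the world's x, y, z in m, a list of three; "spin": the turn about the world's z in degrees. In form: [{"offset": [dx, dy, dz], "spin": spin}, ...]. A call has exactly 8 rows; each row is the pose to reach, as a shift and turn from the pose measured when the call began; what a row does not reach only later rows make up. A row lasts 1/12 s, in which the tool goes at most 41.7 mm and 7.16 degrees, less where a joint would pass 70% of its speed; a pose out of reach is approached as far as the arm can. A call with a gripper value outside its range is refused whole. OPENING is the opening, from 0 (shut) to 1 (fully open), set as the call begins (- or left out, the last holds). The fingers move at their own pace and stop on an object; FORCE is the grip in N (left out, the last holds). Time passes only in rows, so rows that repeat a pose let the fingers close, or fill a call up. It gives the time, the measured TCP pose, the force and the opening at its end, in the units of the state.
- manip.read_state(): the state, without advancing time (a new reading comes with each control period).
- manip.camera(name): name is "scene" or "top" or "wrist"; returns a dict with "pixels" (400x640x3 uint8, red, green, blue), "fx", "fy", "cx", "cy" (pixels), "extrinsics" (4x4, takes a point from world to camera coordinates); the wrist camera has in their place "hand_eye" (4x4, takes a point from camera to tool coordinates, whose origin is the TCP and whose axes are the flange's). Camera axes: x right, y down, z forward; pixel columns grow to the right and rows downward; lengths in mm; the calibration is good to about 2 mm. The wrist camera is an equidistant fisheye: a pixel r from the principal point sees the ray r / f radians off the axis. A picture is of the moment at which its call begins: read the wrist's pose just before it. There is no depth.
- manip.sign_off(): hands the job in, once; it reports no verdict.
Trained networks look in a picture, given as the dict that the camera call returned (one of the last four; its "shot" number tells which), for a name from the list of things; names that differ only in an ending like _2 or _b are one class to them, and where a whole thing is asked for, a point or a joint stands for the part that bears it (a point fixed in the world has none). Each returns a list of dicts, best first, with "conf" (0 to 1); they miss things now and then, are a little off and sometimes report something else, mostly with a low value. They report only what shows in the picture. A call takes as long as a camera call.
- manip.search_frame(picture, name): "location" ([x, y, z] in mm, in world coordinates, good to about 4 mm: the middle of the surface that is visible of it).
- manip.masks_of(picture, name): "mask" (400x640 bool, what is visible of it).
The state is a dict: "clock": time; "joints": joint angles; "qd": joint speeds; "effort": joint torques, N m; "eef_pos": TCP position; "eef_rot": TCP orientation; "wrist_force": force on the tool from outside, world axes, zero at the start; "moment": the same for the moment, N m; "finger_gap": finger opening in mm.
Only numpy, scipy, OpenCV 4.12 (cv2) and the standard library are available. Lean on these libraries where they do the work, as an engineer would, in place of code of your own. Each camera call takes 0.05 s, during which the arm holds its last target. There are 200 camera calls.

## Working session

There is one attempt and no reset: what is moved stays moved. The work goes in short steps, Python scripts to look and compute and a shell command to move; the robot and the scene stay as the last step left them, time stands still between calls to the robot, and variables do not carry over. Pictures are saved under pics/ and viewed, about 8 in all and at most 12, crops included, and the job is handed in when it is done.

```bash
ls; mkdir -p pics; python3 - <<'E'
from cell import manip
import cv2,numpy as np
s=manip.read_state(); print({k:np.round(v,3).tolist() for k,v in s.items()})
ims=[]
for c in ["scene","top","wrist"]:
    p=manip.camera(c); ims.append(p["pixels"])
    print(c,p["fx"],p["fy"],p["cx"],p["cy"],np.round(p.get("extrinsics",p.get("hand_eye")),3).tolist())
    for n in ["spigot_foot","jamb_foot","jamb_grip","jamb_bore","leaf_grip","leaf_bore","rack_foot","cap_stray","label_core"]:
        r=manip.search_frame(p,n)
        print(n,[(round(d["conf"],2),np.round(d["location"]).tolist()) for d in r[:2]])
    cv2.imwrite(f"pics/{c}0.png",p["pixels"][:,:,::-1])
E
```

```text
pics
{'clock': 0.0, 'joints': [1.062, 0.3, 1.522, -0.0, 1.321, -0.067], 'qd': [0.001, -0.001, 0.0, 0.0, -0.0, -0.002], 'effort': [0.001, -53.18, -35.275, 0.071, 0.024, -0.0], 'eef_pos': [235.029, 496.958, 204.89], 'eef_rot': [-3.14, -0.0, 2.7], 'wrist_force': [0.571, 0.107, 0.199], 'moment': [-0.028, -0.032, -0.082], 'finger_gap': 94.022}
scene 396.77543769424494 396.77543769424494 321.6355080257746 202.14729344719353 [[-0.846, -0.532, 0.022, 421.821], [-0.282, 0.411, -0.867, 228.386], [0.452, -0.74, -0.498, 1249.718], [0.0, 0.0, 0.0, 1.0]]
spigot_foot [(0.88, [478.0, 492.0, 12.0])]
jamb_foot [(0.94, [593.0, 358.0, 64.0])]
jamb_grip [(0.62, [598.0, 363.0, 59.0])]
jamb_bore [(0.68, [595.0, 361.0, 61.0])]
leaf_grip []
leaf_bore []
rack_foot [(0.71, [409.0, 360.0, 4.0])]
cap_stray [(0.43, [356.0, 464.0, 13.0])]
label_core [(0.69, [376.0, -479.0, 33.0])]
top 406.2111747791692 406.2111747791692 313.99516912151756 199.03704214275692 [[0.054, -0.999, 0.002, -18.15], [-0.977, -0.053, -0.207, 507.769], [0.207, 0.01, -0.978, 1256.983], [0.0, 0.0, 0.0, 1.0]]
spigot_foot [(0.82, [478.0, 479.0, 1
[... 155 characters left out ...]
 333.0, 84.0])]
leaf_bore [(0.79, [417.0, 339.0, 88.0])]
rack_foot [(0.73, [404.0, 326.0, 13.0])]
cap_stray [(0.54, [359.0, 458.0, 18.0])]
label_core [(0.79, [381.0, -497.0, 32.0])]
wrist 309.70691628693146 309.70691628693146 318.11904241342023 206.1422652126673 [[0.001, -0.968, -0.251, 73.059], [1.0, 0.001, 0.001, -0.768], [-0.001, -0.251, 0.968, -179.169], [0.0, 0.0, 0.0, 1.0]]
spigot_foot [(0.73, [482.0, 479.0, 20.0]), (0.64, [356.0, 460.0, 16.0])]
jamb_foot []
jamb_grip []
jamb_bore []
leaf_grip [(0.59, [400.0, 360.0, 77.0])]
leaf_bore [(0.94, [400.0, 355.0, 78.0])]
rack_foot [(0.9, [411.0, 316.0, 26.0])]
cap_stray [(0.91, [357.0, 463.0, 13.0])]
label_core [(0.63, [377.0, -480.0, 39.0])]
```

```bash
python3 - <<'E'
import cv2,numpy as np
t=cv2.imread("pics/top0.png"); 
c=t[100:260,60:260]
s=cv2.imread("pics/scene0.png")[100:300,100:340] 
w=cv2.imread("pics/wrist0.png")
a=cv2.resize(c,(400,300),interpolation=cv2.INTER_CUBIC)
a=cv2.resize(c,(400,320),interpolation=2); b=cv2.resize(s,(384,320),interpolation=2)
w=cv2.resize(w,(400,250))
o=np.zeros((580,800,3),np.uint8); o[:320,:400]=a; o[:320,400:784]=b; o[325:575,:400]=w; o[325:575,400:]=cv2.resize(cv2.imread("pics/scene0.png"),(400,250))
cv2.imwrite("pics/v1.png",o)
E
```

```text
(no output)
```

View pics/v1.png

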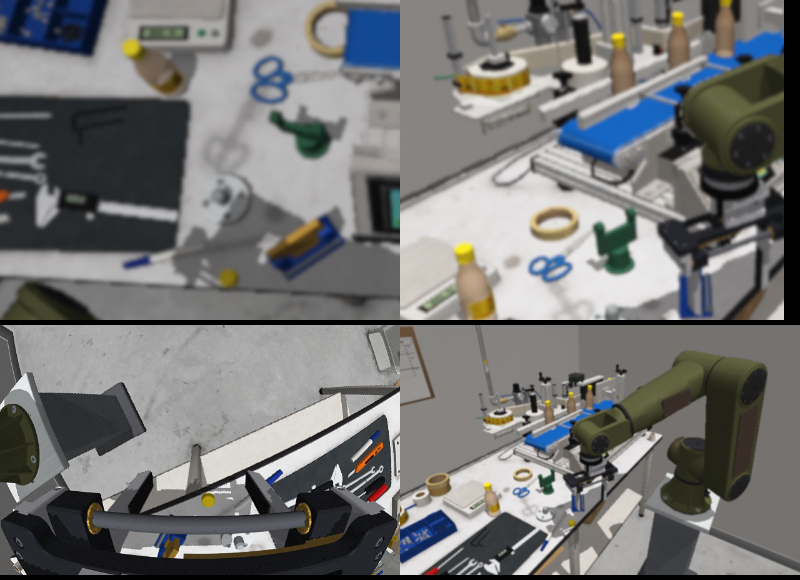

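```bash
python3 -m crank '[{"offset":[0.02,-0.006,0.02],"spin":0},{"offset":[0.05,-0.016,0.05],"spin":0},{"offset":[0.085,-0.027,0.08],"spin":0},{"offset":[0.12,-0.038,0.1],"spin":0},{"offset":[0.155,-0.05,0.11],"spin":0},{"offset":[0.185,-0.06,0.11],"spin":0},{"offset":[0.205,-0.067,0.11],"spin":0},{"offset":[0.205,-0.067,0.11],"spin":0}]' 1
cat > h.py <<'E'
from cell import manip
import cv2,numpy as np
from scipy.spatial.transform import Rotation as R
def tool():
    s=manip.read_state(); T=np.eye(4); T[:3,:3]=R.from_euler('xyz',s["eef_rot"]).as_matrix(); T[:3,3]=s["eef_pos"]; return T
def snap(c):
    T=tool(); p=manip.camera(c)
    p["w2c"]=np.linalg.inv(T@p["hand_eye"]) if c=="wrist" else np.array(p["extrinsics"]); p["c"]=c
    return p
def proj(p,X):
    X=np.atleast_2d(X); c=X@p["w2c"][:3,:3].T+p["w2c"][:3,3]
    if p["c"]=="wrist":
        r=np.hypot(c[:,0],c[:,1]); th=np.arctan2(r,c[:,2]); k=th/np.maximum(r,1e-9)
        return np.c_[p["cx"]+p["fx"]*k*c[:,0],p["cy"]+p["fy"]*k*c[:,1]]
    return np.c_[p["cx"]+p["fx"]*c[:,0]/c[:,2],p["cy"]+p["fy"]*c[:,1]/c[:,2]]
def ray(p,uv):
    d=(np.atleast_2d(uv)-[p["cx"],p["cy"]])/[p["fx"],p["fy"]]
    if p["c"]=="wrist":
        th=np.hypot(d[:,0],d[:,1]); v=np.c_[d*np.sinc(th/np.pi)[:,None],np.cos(th)]
    else: v=np.c_[d,np.ones(len(d))]
    i=np.linalg.inv(p["w2c"]); return i[:3,3], v@i[:3,:3].T
def atz(p,uv,z):
    o,v=ray(p,uv); return o+v*((z-o[2])/v[:,2])[:,None]
E
python3 - <<'E'
from h import *
p=snap("wrist")
o=p["pixels"][:,:,::-1].copy()
cv2.imwrite("pics/wrist1.png",o)
for n in ["spigot_foot","jamb_foot","leaf_grip","rack_foot"]:
    m=manip.masks_of(p,n)
    for d in m[:1]:
        k=d["mask"]; print(n,d["conf"],k.sum(),[np.round(d2["location"]) for d2 in manip.search_frame(p,n)[:1]])
        np.save(f"pics/m_{n}.npy",k)
        cs,_=cv2.findContours(k.astype(np.uint8),0,2); cv2.drawContours(o,cs,-1,(0,0,255),1)
cv2.imwrite("pics/v2.png",cv2.resize(o,(800,500)))
E
```

```text
clock: 2.17
eef_pos: [443.5, 428.3, 314.7]
eef_rot: [-3.141, 0.0, 2.696]
wrist_force: [-0.3, 0.4, -0.5]
finger_gap: 94.0
spigot_foot 0.83 2206 [array([483., 483.,  20.])]
jamb_foot 0.84 1931 [array([589., 357.,  64.])]
leaf_grip 0.81 1015 [array([414., 348.,  97.])]
rack_foot 0.72 1694 [array([417., 344.,   8.])]
```

View pics/v2.png

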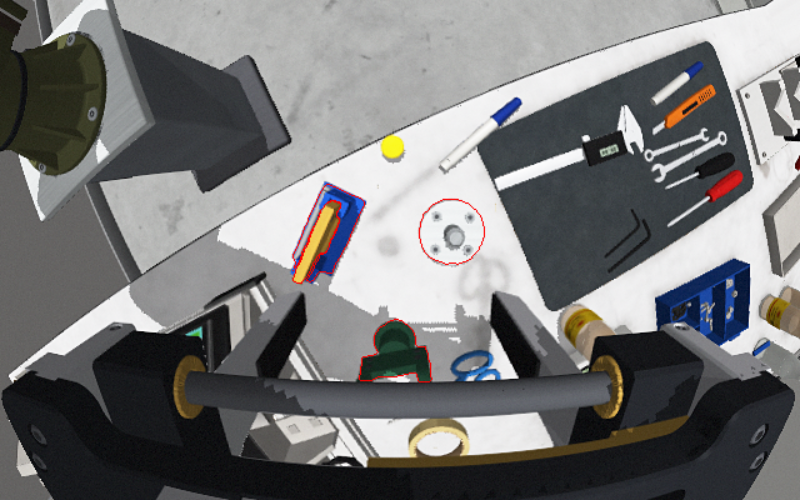

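```bash
cat >> h.py <<'E'
def cyl(r,a,b,axis='z',off=(0,0,0)):
    t=np.linspace(0,2*np.pi,32,endpoint=False); c,s=r*np.cos(t),r*np.sin(t)
    P=[np.c_[c,s,np.full(32,h)] if axis=='z' else np.c_[c,np.full(32,h),s] for h in (a,b)]
    return np.vstack(P)+off
def box(x,y0,y1,z0,z1): return np.array([[i,j,k] for i in(-x,x) for j in(y0,y1) for k in(z0,z1)],float)
BR=[cyl(30,0,6),cyl(21,0,46),box(6,-43,43,46,90)]+[q for s in(-1,1) for q in (cyl(11,min(28*s,43*s),max(28*s,43*s),'y',(0,0,110)),box(6,min(28*s,43*s),max(28*s,43*s),90,110))]
LF=[box(6,-46,46,20,78),cyl(11,-24,24,'y'),box(6,-24,24,0,20)]   # origin at bore
LT=[box(6,-46,46,55,78)]
def place(prims,x,y,z,yaw):
    M=R.from_euler('z',yaw).as_matrix(); return [q@M.T+[x,y,z] for q in prims]
def sil(p,prims):
    im=np.zeros((1600,2560),np.uint8)
    for q in prims:
        h=cv2.convexHull((proj(p,q)*4+1.5).astype(np.float32)); cv2.fillConvexPoly(im,h.round().astype(np.int32),1)
    return cv2.resize(im.astype(np.float32),(640,400),interpolation=cv2.INTER_AREA)
def fit(views,prims,x0,z,yaws,ign=None):
    """views: list of (picture,mask). minimise sum of silhouette mismatch over x,y,yaw"""
    from scipy.optimize import minimize
    def cost(v):
        e=0
        for p,m in views:
            s=sil(p,place(prims,v[0],v[1],z,v[2]/30)); e+=np.abs(s-m).sum()/m.sum()
        return e
    best=None
    for y in yaws:
        r=minimize(cost,[x0[0],x0[1],y*30],method='Nelder-Mead',options=dict(initial_simplex=np.array([[x0[0],x0[1],y*30],[x0[0]+8,x0[1],y*30],[x0[0],x0[1]+8,y*30],[x0[0],x0[1],y*30+8]]),xatol=.05,fatol=1e-4,maxiter=150))
        if best is None or r.fun<best.fun: best=r
    return best.x[0],best.x[1],best.x[2]/30,best.fun
E
python3 - <<'E'
from h import *
sc,tp=snap("scene"),snap("top")
V=[]
for p in (sc,tp):
    d=manip.masks_of(p,"jamb_foot")
    if d: V.append((p,d[0]["mask"].astype(np.float32))); print(p["c"],d[0]["conf"],d[0]["mask"].sum())
ys=np.arange(0,np.pi,np.pi/6)
print("both",fit(V,BR,(590,352),0,ys))
for v in V: print(v[0]["c"],fit([v],BR,(590,352),0,ys))
E
```

```text
scene 0.88 723
top 0.79 384
both (np.float64(597.8048404373458), np.float64(349.18982971424305), np.float64(-0.21961798184871442), np.float64(0.16664843261241913))
scene (np.float64(598.4202933486324), np.float64(347.8583132752034), np.float64(2.9365814991166883), np.float64(0.06716804951429367))
top (np.float64(597.7743257446346), np.float64(349.6780993859648), np.float64(-0.21862713232135658), np.float64(0.09033203125))
```

```bash
python3 -m crank '[{"offset":[0.02,-0.01,-0.01],"spin":-6},{"offset":[0.045,-0.023,-0.02],"spin":-13},{"offset":[0.07,-0.036,-0.035],"spin":-20},{"offset":[0.095,-0.048,-0.045],"spin":-27},{"offset":[0.12,-0.061,-0.055],"spin":-34},{"offset":[0.14,-0.072,-0.065],"spin":-41},{"offset":[0.15,-0.077,-0.075],"spin":-48},{"offset":[0.1545,-0.079,-0.075],"spin":-55}]'
python3 -m crank '[{"offset":[0,0,0],"spin":-6},{"offset":[0,0,0],"spin":-13},{"offset":[0,0,0],"spin":-19},{"offset":[0,0,0],"spin":-21.5},{"offset":[0,0,0],"spin":-21.5},{"offset":[0,0,0],"spin":-21.5},{"offset":[0,0,0],"spin":-21.5},{"offset":[0,0,0],"spin":-21.5}]'
python3 - <<'E'
from h import *
w,sc=snap("wrist"),snap("scene")
o=w["pixels"][:,:,::-1].copy()
d=manip.masks_of(w,"jamb_foot")
if d:
    m=d[0]["mask"].astype(np.float32); print(d[0]["conf"],m.sum()); np.save("pics/m.npy",m)
    f=fit([(w,m)],BR,(598,349),0,[-.21]); print(f)
    cs,_=cv2.findContours((sil(w,place(BR,*f[:2],0,f[2]))>.5).astype(np.uint8),0,2); cv2.drawContours(o,cs,-1,(255,0,255),1)
cv2.imwrite("pics/v3.png",cv2.resize(o,(800,500)))
T=tool(); print(T[:3,3],R.from_matrix(T[:3,:3]).as_euler('xyz'))
E
```

```text
clock: 3.48
eef_pos: [595.5, 349.6, 237.5]
eef_rot: [-3.138, 0.001, 1.732]
wrist_force: [-0.0, -0.9, -1.4]
finger_gap: 93.9
clock: 4.15
eef_pos: [595.5, 349.6, 237.5]
eef_rot: [-3.138, 0.001, 1.358]
wrist_force: [-0.5, 0.6, -0.3]
finger_gap: 94.3
0.63 2162.0
(np.float64(597.8404941266305), np.float64(348.6150849900978), np.float64(-0.21519204922973323), np.float64(0.0684262290596962))
[595.49501076 349.64857391 237.50261253] [-3.13819648e+00  1.36071767e-03  1.35759590e+00]
```

View pics/v3.png

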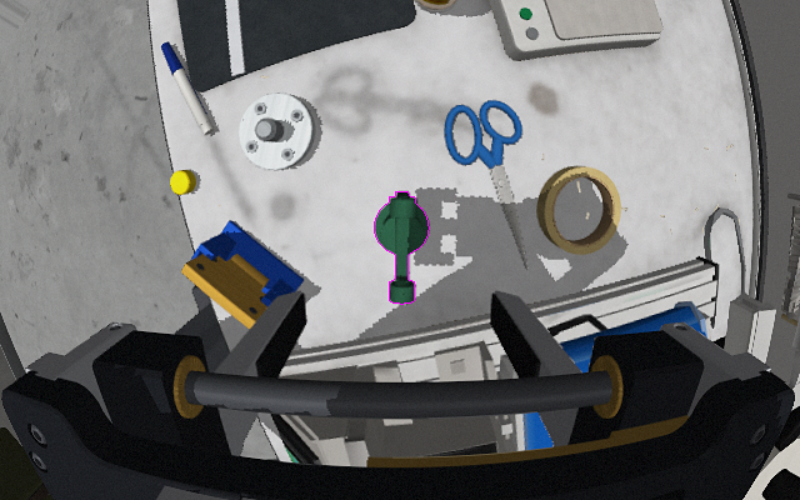

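```bash
python3 -m crank '[{"offset":[0.001,-0.0005,-0.015],"spin":0},{"offset":[0.002,-0.001,-0.045],"spin":0},{"offset":[0.0023,-0.001,-0.08],"spin":0},{"offset":[0.0023,-0.001,-0.115],"spin":0},{"offset":[0.0023,-0.001,-0.145],"spin":0},{"offset":[0.0023,-0.001,-0.167],"spin":0},{"offset":[0.0023,-0.001,-0.18],"spin":0},{"offset":[0.0023,-0.001,-0.1825],"spin":0}]'
python3 -m crank '[{"offset":[0,0,0],"spin":0},{"offset":[0,0,0],"spin":0},{"offset":[0,0,0],"spin":0},{"offset":[0,0,0],"spin":0},{"offset":[0,0,0],"spin":0},{"offset":[0,0,0],"spin":0},{"offset":[0,0,0],"spin":0},{"offset":[0,0,0],"spin":0}]' 0 45
python3 - <<'E'
from h import *
SP=[cyl(42,0,18)]; SPG=[cyl(12,18,44),cyl(8,44,50)]
for c in ("wrist","top","scene"):
    p=snap(c); d=manip.masks_of(p,"spigot_foot")
    for e in d[:2]:
        m=e["mask"].astype(np.float32); print(c,e["conf"],m.sum(),fit([(p,m)],SP+SPG,(480,482),0,[0.]))
    cv2.imwrite(f"pics/{c}4.png",p["pixels"][:,:,::-1])
E
```

```text
clock: 4.97
eef_pos: [596.9, 348.2, 52.5]
eef_rot: [-3.135, 0.004, 1.358]
wrist_force: [0.3, 0.5, -0.3]
finger_gap: 94.2
clock: 5.63
eef_pos: [597.0, 348.2, 52.6]
eef_rot: [-3.136, 0.004, 1.358]
wrist_force: [-0.2, -0.1, -0.7]
finger_gap: 44.2
wrist 0.71 7889.0 (np.float64(488.8214911422046), np.float64(481.3910684260177), np.float64(-0.08060487719783159), np.float64(0.03774242475628853))
top 0.61 283.0 (np.float64(489.77908008437646), np.float64(490.37100524597423), np.float64(0.000858121351458796), np.float64(0.9361749291419983))
scene 0.83 621.0 (np.float64(489.892712973577), np.float64(482.4946188697237), np.float64(-0.012053943091166275), np.float64(0.08121980726718903))
```

```bash
python3 -m crank '[{"offset":[0,0,0],"spin":0},{"offset":[0,0,0],"spin":0},{"offset":[0,0,0],"spin":0},{"offset":[0,0,0],"spin":0},{"offset":[0,0,0],"spin":0},{"offset":[0,0,0],"spin":0},{"offset":[0,0,0],"spin":0},{"offset":[0,0,0],"spin":0}]'
python3 -m crank '[{"offset":[0,0,0.01],"spin":0},{"offset":[0,0,0.03],"spin":0},{"offset":[0,0,0.055],"spin":0},{"offset":[-0.015,0.02,0.08],"spin":0},{"offset":[-0.04,0.05,0.095],"spin":0},{"offset":[-0.06,0.075,0.1],"spin":0},{"offset":[-0.075,0.095,0.1],"spin":0},{"offset":[-0.08,0.1,0.1],"spin":0}]'
python3 - <<'E'
from h import *
SP=[cyl(42,0,18),cyl(12,18,44),cyl(8,44,50)]
print(np.round(manip.read_state()["joints"],2), manip.read_state()["finger_gap"])
T=tool(); print(T[:3,3])
for c in ("wrist","scene"):
    p=snap(c); o=p["pixels"][:,:,::-1].copy()
    for n,pr,x0,z,y in (("spigot_foot",SP,(489,482),0,0.),("jamb_foot",BR,(T[0,3],T[1,3]),T[2,3]-55,-.213)):
        d=manip.masks_of(p,n)
        for e in d[:1]:
            m=e["mask"].astype(np.float32); f=fit([(p,m)],pr,x0,z,[y]); print(c,n,round(e["conf"],2),m.sum(),np.round(f,3))
            cs,_=cv2.findContours((sil(p,place(pr,*f[:2],z,f[2]))>.5).astype(np.uint8),0,2); cv2.drawContours(o,cs,-1,(255,0,255),1)
    cv2.imwrite(f"pics/{c}5.png",o)
a=cv2.imread("pics/wrist5.png"); b=cv2.imread("pics/scene5.png")[120:320,100:400]
cv2.imwrite("pics/v4.png",np.vstack([cv2.resize(a[:300],(640,300)),cv2.resize(b,(450,300))[:, :].copy() if 0 else cv2.copyMakeBorder(cv2.resize(b,(450,300)),0,0,0,190,0)]))
E
```

```text
clock: 6.6
eef_pos: [596.9, 348.1, 52.3]
eef_rot: [-3.135, 0.004, 1.358]
wrist_force: [2.0, -0.2, -1.8]
finger_gap: 11.4
clock: 7.27
eef_pos: [514.1, 451.2, 153.3]
eef_rot: [-3.135, 0.003, 1.361]
wrist_force: [0.2, 0.6, -4.7]
finger_gap: 11.6
[0.67 0.65 1.14 0.   1.36 0.87] 11.580182274928127
[514.09040348 451.21926968 153.31709086]
wrist spigot_foot 0.97 3966.0 [4.89478e+02 4.82174e+02 9.60000e-02 2.90000e-01]
wrist jamb_foot 0.7 6507.0 [ 5.13680e+02  4.51179e+02 -1.98000e-01  3.18000e-01]
scene spigot_foot 0.93 608.0 [4.90069e+02 4.81384e+02 1.85000e-01 9.70000e-02]
scene jamb_foot 0.71 677.0 [ 5.18425e+02  4.46623e+02 -1.78000e-01  4.76000e-01]
```

View pics/v4.png

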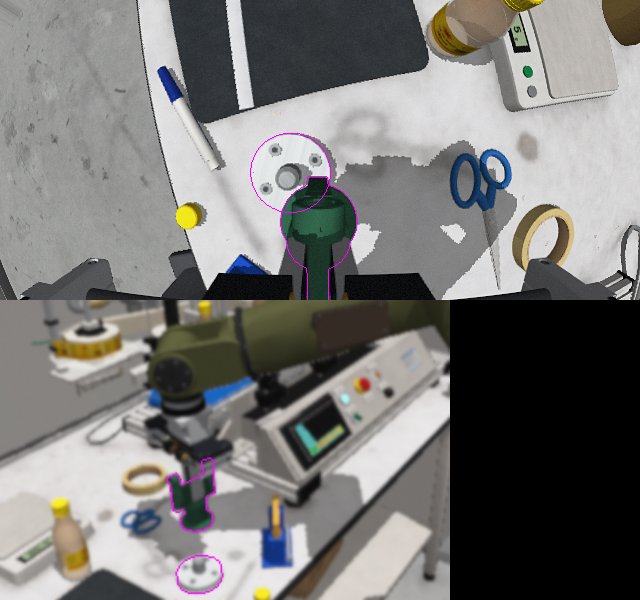

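```bash
python3 -m crank '[{"offset":[-0.005,0.006,-0.004],"spin":0},{"offset":[-0.012,0.014,-0.008],"spin":0},{"offset":[-0.019,0.023,-0.012],"spin":0},{"offset":[-0.024,0.029,-0.015],"spin":0},{"offset":[-0.025,0.0302,-0.015],"spin":0},{"offset":[-0.025,0.0302,-0.015],"spin":0},{"offset":[-0.025,0.0302,-0.015],"spin":0},{"offset":[-0.025,0.0302,-0.015],"spin":0}]'
python3 - <<'E'
from h import *
SP=[cyl(42,0,18),cyl(12,18,44),cyl(8,44,50)]
T=tool(); print(T[:3,3])
p=snap("wrist"); o=p["pixels"][:,:,::-1].copy()
for x,pr,z in (((489.2,481.8),[cyl(42,17,18)],0),((489.2,481.8),[cyl(12,18,44)],0),((489.2,481.8),[cyl(8,50,50.1)],0),((T[0,3]+.1,T[1,3]+.5),[cyl(30,0,6)],T[2,3]-52.3)):
    cs,_=cv2.findContours((sil(p,place(pr,*x,z,0))>.5).astype(np.uint8),0,2); cv2.drawContours(o,cs,-1,(255,0,255),1)
s=snap("scene"); d=manip.masks_of(s,"jamb_foot"); os=s["pixels"][:,:,::-1].copy()
for x,pr,z in (((489.2,481.8),SP,0),((T[0,3]+.1,T[1,3]+.5),BR,T[2,3]-52.3)):
    cs,_=cv2.findContours((sil(s,place(pr,*x,z,1.361-np.pi/2))>.5).astype(np.uint8),0,2); cv2.drawContours(os,cs,-1,(255,0,255),1)
c=proj(s,[489,482,70])[0].astype(int); os=os[c[1]-60:c[1]+60,c[0]-60:c[0]+60]
cv2.imwrite("pics/v5.png",np.hstack([cv2.resize(o[60:260,220:400],(540,600)),cv2.copyMakeBorder(cv2.resize(os,(260,260)),0,340,0,0,0)]))
E
```

```text
clock: 8.23
eef_pos: [493.1, 477.0, 137.4]
eef_rot: [-3.136, 0.004, 1.356]
wrist_force: [0.2, -0.2, -4.5]
finger_gap: 11.9
[493.05817721 477.01176681 137.44105516]
```

View pics/v5.png

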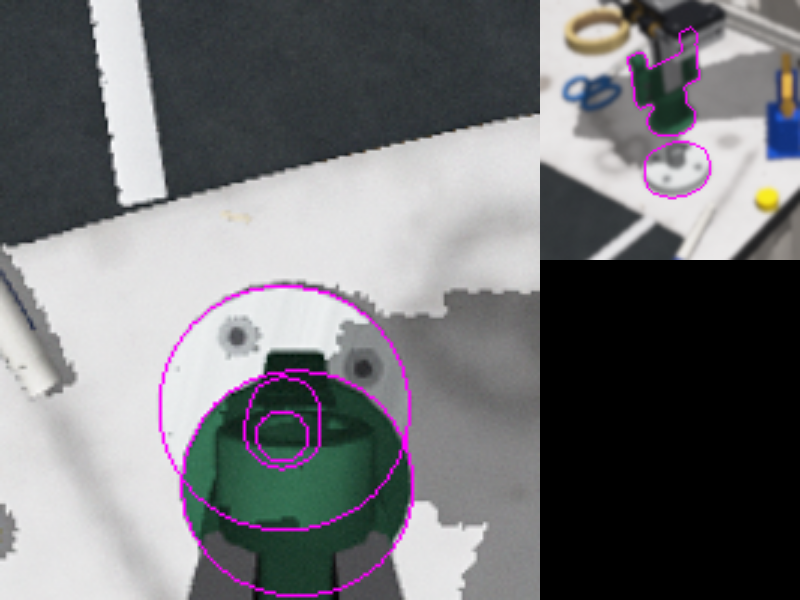

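```bash
python3 -m crank '[{"offset":[-0.002,0.002,0],"spin":0},{"offset":[-0.004,0.0044,0],"spin":0},{"offset":[-0.004,0.0044,-0.01],"spin":0},{"offset":[-0.004,0.0044,-0.02],"spin":0},{"offset":[-0.004,0.0044,-0.025],"spin":0},{"offset":[-0.004,0.0044,-0.025],"spin":0},{"offset":[-0.004,0.0044,-0.025],"spin":0},{"offset":[-0.004,0.0044,-0.025],"spin":0}]'
```

```text
clock: 9.05
eef_pos: [489.3, 481.4, 112.6]
eef_rot: [-3.136, 0.004, 1.356]
wrist_force: [0.0, 0.3, -3.4]
finger_gap: 11.8
```

```bash
python3 -m crank '[{"offset":[0,0,-0.003],"spin":0},{"offset":[0,0,-0.006],"spin":0},{"offset":[0,0,-0.01],"spin":0},{"offset":[0,0,-0.014],"spin":0},{"offset":[0,0,-0.018],"spin":0},{"offset":[0,0,-0.022],"spin":0},{"offset":[0,0,-0.025],"spin":0},{"offset":[0,0,-0.025],"spin":0}]'
```

```text
clock: 9.72
eef_pos: [489.0, 481.1, 86.6]
eef_rot: [-3.135, 0.005, 1.356]
wrist_force: [0.4, 0.0, -4.0]
finger_gap: 11.9
```

```bash
python3 -m crank '[{"offset":[0,0,-0.003],"spin":0},{"offset":[0,0,-0.006],"spin":0},{"offset":[0,0,-0.009],"spin":0},{"offset":[0,0,-0.012],"spin":0},{"offset":[0,0,-0.014],"spin":0},{"offset":[0,0,-0.016],"spin":0},{"offset":[0,0,-0.017],"spin":0},{"offset":[0,0,-0.017],"spin":0}]'
```

```text
clock: 10.38
eef_pos: [489.0, 481.3, 70.3]
eef_rot: [-3.135, 0.004, 1.356]
wrist_force: [-2.3, -1.4, 3.3]
finger_gap: 11.6
```

```bash
python3 -m crank '[{"offset":[0,0,-0.0005],"spin":0},{"offset":[0,0,-0.001],"spin":0},{"offset":[0,0,-0.0015],"spin":0},{"offset":[0,0,-0.0015],"spin":0},{"offset":[0,0,-0.0015],"spin":0},{"offset":[0,0,-0.0015],"spin":0},{"offset":[0,0,-0.0015],"spin":0},{"offset":[0,0,-0.0015],"spin":0}]'
```

```text
clock: 11.05
eef_pos: [489.1, 481.4, 70.3]
eef_rot: [-3.136, 0.004, 1.356]
wrist_force: [-6.2, -5.9, 10.4]
finger_gap: 11.6
```

```bash
python3 -m crank '[{"offset":[0,0,0],"spin":0},{"offset":[0,0,0],"spin":0},{"offset":[0,0,0],"spin":0},{"offset":[0,0,0],"spin":0},{"offset":[0,0,0],"spin":0},{"offset":[0,0,0],"spin":0},{"offset":[0,0,0],"spin":0},{"offset":[0,0,0],"spin":0}]' 1
python3 -m crank '[{"offset":[0,0,0.01],"spin":0},{"offset":[0,0,0.03],"spin":0},{"offset":[0,0,0.06],"spin":0},{"offset":[0,0,0.095],"spin":0},{"offset":[0,0,0.13],"spin":0},{"offset":[0,0,0.165],"spin":0},{"offset":[0,0,0.2],"spin":0},{"offset":[0,0,0.21],"spin":0}]'
python3 - <<'E'
from h import *
print(manip.read_state()["finger_gap"])
SP=[cyl(42,0,18)]
J=[]
for c in ("wrist","top","scene"):
    p=snap(c); o=p["pixels"][:,:,::-1].copy()
    d=manip.masks_of(p,"jamb_foot")
    if d:
        m=d[0]["mask"].astype(np.float32); f=fit([(p,m)],BR,(489,482),18,[-.213]); print(c,round(d[0]["conf"],2),m.sum(),np.round(f,3))
        cs,_=cv2.findContours((sil(p,place(BR,489.2,482,18,-.213))>.5).astype(np.uint8),0,2); cv2.drawContours(o,cs,-1,(255,0,255),1)
    for n in ("leaf_grip","rack_foot"):
        q=manip.search_frame(p,n); print(n,[(round(e["conf"],2),np.round(e["location"])) for e in q[:1]])
        d=manip.masks_of(p,n)
        if d:
            cs,_=cv2.findContours(d[0]["mask"].astype(np.uint8),0,2); cv2.drawContours(o,cs,-1,(0,0,255),1)
    cv2.imwrite(f"pics/{c}6.png",o)
a=cv2.imread("pics/wrist6.png"); b=cv2.imread("pics/scene6.png")[150:310,150:310]; t=cv2.imread("pics/top6.png")[130:260,100:260]
cv2.imwrite("pics/v6.png",np.vstack([cv2.resize(a[:300],(640,300)),np.hstack([cv2.resize(b,(300,300)),cv2.resize(t,(340,300))])]))
E
```

```text
clock: 11.72
eef_pos: [489.1, 481.4, 70.3]
eef_rot: [-3.135, 0.004, 1.356]
wrist_force: [-0.6, -0.7, -0.2]
finger_gap: 62.0
clock: 12.38
eef_pos: [489.6, 481.8, 287.7]
eef_rot: [-3.141, -0.003, 1.356]
wrist_force: [-0.1, 0.3, 0.6]
finger_gap: 94.1
94.07190312889796
wrist 0.71 1898.0 [ 4.88581e+02  4.81845e+02 -2.08000e-01  5.40000e-02]
leaf_grip [(0.76, array([419., 350.,  75.]))]
rack_foot [(0.82, array([423., 360.,   9.]))]
top 0.52 249.0 [ 4.89062e+02  4.82652e+02 -4.54000e-01  5.91000e-01]
leaf_grip [(0.51, array([413., 332.,  83.]))]
rack_foot [(0.67, array([404., 326.,  11.]))]
scene 0.74 913.0 [ 4.89118e+02  4.80576e+02 -1.86000e-01  9.10000e-02]
leaf_grip [(0.45, array([402., 354.,  97.]))]
rack_foot [(0.96, array([399., 367.,  14.]))]
```

View pics/v6.png

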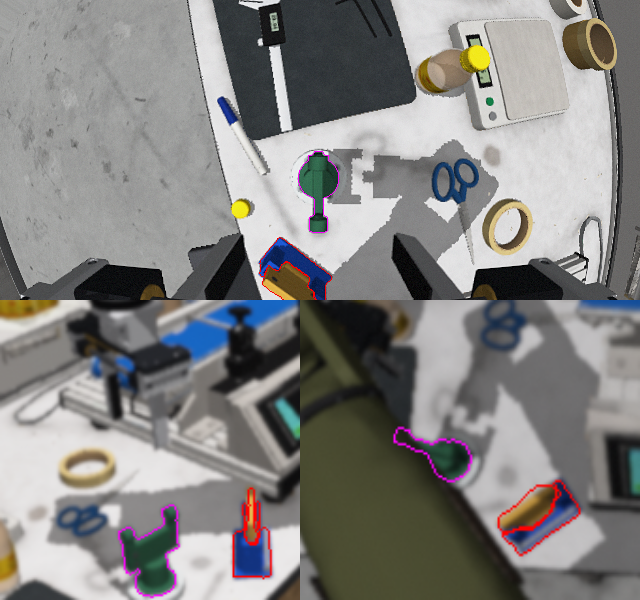

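```bash
cat >> h.py <<'E'
RK=[box(30,-56,56,0,8),box(13,-53,-33,8,75),box(13,33,53,8,75)]
LR=[q+[0,0,23] for q in LF]
E
python3 - <<'E'
from h import *
p=snap("wrist")   # for calibration; replace pose by the earlier shot's
T=np.eye(4); T[:3,:3]=R.from_euler('xyz',[-3.141,0,2.696]).as_matrix(); T[:3,3]=[443.5,428.3,314.7]
p["w2c"]=np.linalg.inv(T@p["hand_eye"])
ml=np.load("pics/m_leaf_grip.npy"); mr=np.load("pics/m_rack_foot.npy"); mu=(ml|mr).astype(np.float32)
im=cv2.imread("pics/wrist1.png"); 
hsv=cv2.cvtColor(im,cv2.COLOR_BGR2HSV); y=((hsv[...,0]>12)&(hsv[...,0]<35)&(hsv[...,1]>110)); 
print(ml.sum(),(ml&y).sum(),mr.sum())
ys=np.arange(0,np.pi,np.pi/6)
fu=fit([(p,mu)],RK+LR,(412,340),0,ys); print("union",np.round(fu,3))
ft=fit([(p,ml.astype(np.float32))],[q for q in LR[:1]],(412,340),0,ys); print("plate",np.round(ft,3))
o=im.copy()
for pr,f,c in ((RK+LR,fu,(255,0,255)),([box(6,-46,46,100.9,101)],fu,(0,255,0)),([box(6,-46,46,100.9,101)],ft,(0,0,255))):
    cs,_=cv2.findContours((sil(p,place(pr,*f[:2],0,f[2]))>.5).astype(np.uint8),0,2); cv2.drawContours(o,cs,-1,c,1)
cv2.imwrite("pics/v7.png",cv2.resize(o[130:250,210:320],(550,600),interpolation=2))
E
```

```text
1015 899 1694
union [4.19153e+02 3.38263e+02 6.73000e-01 7.00000e-02]
plate [4.18700e+02 3.38539e+02 6.65000e-01 1.87000e-01]
```

View pics/v7.png

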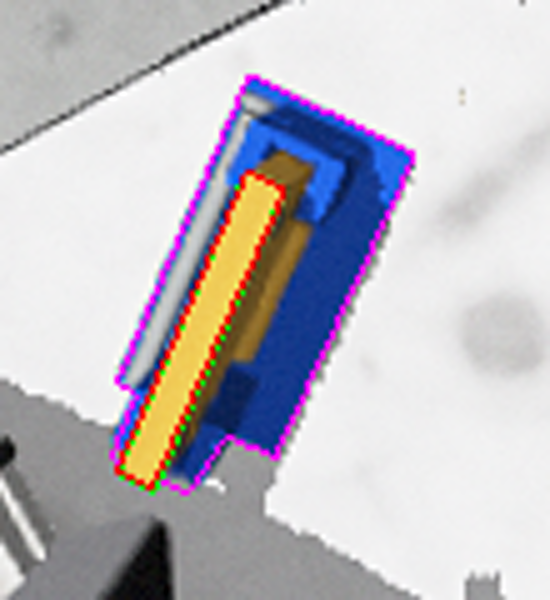

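```bash
python3 -m crank '[{"offset":[-0.006,-0.013,0],"spin":6},{"offset":[-0.018,-0.036,0],"spin":13},{"offset":[-0.032,-0.065,0],"spin":20},{"offset":[-0.046,-0.093,-0.01],"spin":27},{"offset":[-0.058,-0.118,-0.025],"spin":34},{"offset":[-0.066,-0.135,-0.04],"spin":40},{"offset":[-0.0706,-0.1434,-0.05],"spin":46},{"offset":[-0.0706,-0.1434,-0.05],"spin":50.7}]'
python3 -m crank '[{"offset":[0,0,0],"spin":0},{"offset":[0,0,0],"spin":0},{"offset":[0,0,0],"spin":0},{"offset":[0,0,0],"spin":0},{"offset":[0,0,0],"spin":0},{"offset":[0,0,0],"spin":0},{"offset":[0,0,0],"spin":0},{"offset":[0,0,0],"spin":0}]'
python3 - <<'E'
from h import *
p=snap("wrist"); print(np.round(manip.read_state()["joints"],2))
d=[manip.masks_of(p,n) for n in ("leaf_grip","rack_foot")]
print([x[0]["conf"] for x in d if x])
mu=(d[0][0]["mask"]|d[1][0]["mask"]).astype(np.float32)
print(np.round(fit([(p,mu)],RK+LR,(419,338),0,[.67]),3), mu.sum())
cv2.imwrite("pics/wrist8.png",p["pixels"][:,:,::-1])
E
```

```text
clock: 14.0
eef_pos: [417.3, 336.2, 228.8]
eef_rot: [-3.133, 0.004, 2.245]
wrist_force: [-0.3, 0.1, -0.4]
finger_gap: 94.0
clock: 14.67
eef_pos: [417.4, 336.3, 228.8]
eef_rot: [-3.133, 0.004, 2.245]
wrist_force: [0.7, 1.0, -0.1]
finger_gap: 94.0
[ 0.61  0.26  1.52 -0.    1.37 -0.06]
[0.92, 0.72]
[4.17974e+02 3.38628e+02 6.64000e-01 6.10000e-02] 4023.0
```

```bash
python3 -m crank '[{"offset":[0.0005,0.001,-0.01],"spin":-0.3},{"offset":[0.001,0.0022,-0.03],"spin":-0.3},{"offset":[0.001,0.0022,-0.055],"spin":-0.3},{"offset":[0.001,0.0022,-0.08],"spin":-0.3},{"offset":[0.001,0.0022,-0.1],"spin":-0.3},{"offset":[0.001,0.0022,-0.115],"spin":-0.3},{"offset":[0.001,0.0022,-0.12],"spin":-0.3},{"offset":[0.001,0.0022,-0.12],"spin":-0.3}]'
```

```text
clock: 15.48
eef_pos: [417.8, 338.0, 107.4]
eef_rot: [-3.131, 0.004, 2.24]
wrist_force: [-0.0, 0.4, -0.4]
finger_gap: 94.2
```

```bash
python3 -m crank '[{"offset":[0.0005,0.0005,-0.008],"spin":0},{"offset":[0.0005,0.0005,-0.02],"spin":0},{"offset":[0.0005,0.0005,-0.032],"spin":0},{"offset":[0.0005,0.0005,-0.04],"spin":0},{"offset":[0.0005,0.0005,-0.0425],"spin":0},{"offset":[0.0005,0.0005,-0.0425],"spin":0},{"offset":[0.0005,0.0005,-0.0425],"spin":0},{"offset":[0.0005,0.0005,-0.0425],"spin":0}]' 0 40
python3 -m crank '[{"offset":[0,0,0],"spin":0},{"offset":[0,0,0],"spin":0},{"offset":[0,0,0],"spin":0},{"offset":[0,0,0],"spin":0},{"offset":[0,0,0],"spin":0},{"offset":[0,0,0],"spin":0},{"offset":[0,0,0],"spin":0},{"offset":[0,0,0],"spin":0}]'
```

```text
clock: 16.15
eef_pos: [418.6, 338.7, 65.5]
eef_rot: [-3.132, 0.004, 2.24]
wrist_force: [0.6, 0.7, 0.0]
finger_gap: 43.9
clock: 16.82
eef_pos: [418.6, 338.7, 65.6]
eef_rot: [-3.132, 0.004, 2.24]
wrist_force: [-0.8, -0.3, 1.9]
finger_gap: 11.7
```

```bash
python3 -m crank '[{"offset":[0,0,0.005],"spin":0},{"offset":[0,0,0.015],"spin":0},{"offset":[0,0,0.035],"spin":0},{"offset":[0,0,0.065],"spin":0},{"offset":[0,0,0.1],"spin":0},{"offset":[0,0,0.135],"spin":0},{"offset":[0,0,0.165],"spin":0},{"offset":[0,0,0.18],"spin":0}]'
python3 -m crank '[{"offset":[0.005,0.01,0],"spin":-6},{"offset":[0.013,0.026,0],"spin":-12},{"offset":[0.025,0.05,0],"spin":-19},{"offset":[0.038,0.076,0],"spin":-26},{"offset":[0.05,0.102,0],"spin":-33},{"offset":[0.06,0.125,0],"spin":-40},{"offset":[0.067,0.138,0],"spin":-46},{"offset":[0.0704,0.143,0],"spin":-50.6}]'
```

```text
clock: 17.48
eef_pos: [419.1, 339.1, 250.6]
eef_rot: [-3.137, 0.004, 2.24]
wrist_force: [0.3, -0.1, -1.3]
finger_gap: 11.8
clock: 18.15
eef_pos: [489.5, 483.6, 250.3]
eef_rot: [-3.137, 0.005, 1.352]
wrist_force: [0.2, -0.7, -1.5]
finger_gap: 11.6
```

```bash
python3 -m crank '[{"offset":[0,0,0],"spin":0},{"offset":[0,0,0],"spin":0},{"offset":[0,0,0],"spin":0},{"offset":[0,0,0],"spin":0},{"offset":[0,0,0],"spin":0},{"offset":[0,0,0],"spin":0},{"offset":[0,0,0],"spin":0},{"offset":[0,0,0],"spin":0}]'
cat > chk.py <<'E'
from h import *
import sys
k=sys.argv[1]
T=tool(); e=R.from_matrix(T[:3,:3]).as_euler('xyz'); print("tcp",np.round(T[:3,3],1),np.round(e,4),np.round(manip.read_state()["finger_gap"],1))
z=T[2,3]-42.6; out=[]
for c in ("wrist","scene","top"):
    p=snap(c); o=p["pixels"][:,:,::-1].copy()
    dj,dl=manip.masks_of(p,"jamb_foot"),manip.masks_of(p,"leaf_grip")
    print(c,"conf",[round(x[0]["conf"],2) if x else None for x in (dj,dl)])
    if dj: print(" bracket",np.round(fit([(p,dj[0]["mask"].astype(np.float32))],BR,(489,481.5),18,[-.213]),3))
    if dl: print(" leaf",np.round(fit([(p,dl[0]["mask"].astype(np.float32))],LF,T[:2,3],z,[e[2]-np.pi/2]),3))
    for pr,x,zz,y in ((BR,(488.9,481.6),18,-.2115),(LF,T[:2,3],z,e[2]-np.pi/2)):
        cs,_=cv2.findContours((sil(p,place(pr,*x,zz,y))>.5).astype(np.uint8),0,2); cv2.drawContours(o,cs,-1,(255,0,255),1)
    q=proj(p,[489,481.5,130])[0].astype(int); h=110 if c=="wrist" else 55
    x0,y0=max(q[0]-h,0),max(q[1]-h,0); out.append(cv2.resize(o[y0:y0+2*h,x0:x0+2*h],(400,400) if c=="wrist" else (400,400),interpolation=2))
cv2.imwrite(f"pics/{k}.png",np.hstack(out[:2]))
E
python3 chk.py v8
```

```text
clock: 18.82
eef_pos: [489.5, 483.5, 250.5]
eef_rot: [-3.137, 0.004, 1.352]
wrist_force: [-0.1, 0.1, -2.1]
finger_gap: 11.6
tcp [489.5 483.5 250.5] [-3.1368  0.0044  1.3523] 11.6
wrist conf [0.95, 0.89]
 bracket [ 4.88555e+02  4.82226e+02 -2.38000e-01  2.13300e+00]
 leaf [ 4.89262e+02  4.82877e+02 -2.13000e-01  2.65000e-01]
scene conf [0.78, 0.96]
 bracket [ 4.87431e+02  4.80792e+02 -1.52000e-01  1.05000e-01]
 leaf [ 4.87628e+02  4.83950e+02 -1.86000e-01  1.98000e-01]
top conf [0.62, 0.41]
 bracket [ 4.88492e+02  4.82197e+02 -4.72000e-01  4.91000e-01]
 leaf [ 4.98054e+02  4.78628e+02 -4.96000e-01  2.64900e+00]
```

View pics/v8.png

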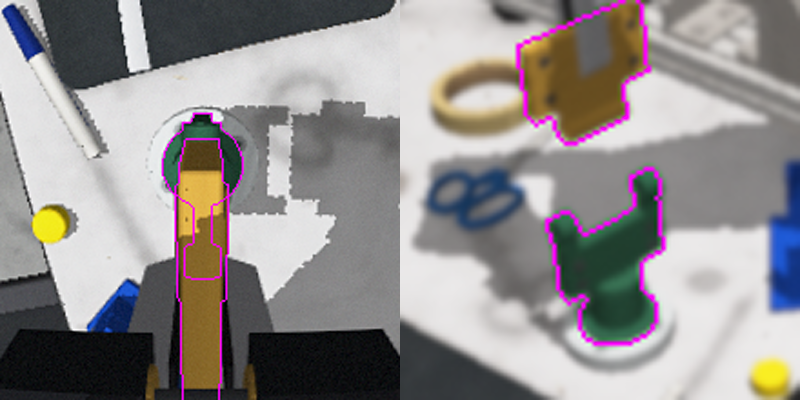

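```bash
python3 -m crank '[{"offset":[-0.0003,-0.001,-0.004],"spin":0.3},{"offset":[-0.0006,-0.002,-0.01],"spin":0.3},{"offset":[-0.0006,-0.002,-0.018],"spin":0.3},{"offset":[-0.0006,-0.002,-0.026],"spin":0.3},{"offset":[-0.0006,-0.002,-0.034],"spin":0.3},{"offset":[-0.0006,-0.002,-0.04],"spin":0.3},{"offset":[-0.0006,-0.002,-0.042],"spin":0.3},{"offset":[-0.0006,-0.002,-0.042],"spin":0.3}]'
python3 chk.py v9
```

```text
clock: 19.93
eef_pos: [488.8, 481.5, 207.5]
eef_rot: [-3.136, 0.005, 1.357]
wrist_force: [0.3, -0.8, -1.6]
finger_gap: 11.9
tcp [488.8 481.5 207.5] [-3.136   0.0054  1.3573] 11.9
wrist conf [0.69, 0.68]
 bracket [ 4.88508e+02  4.81983e+02 -2.07000e-01  2.10900e+00]
 leaf [ 4.88326e+02  4.80320e+02 -2.19000e-01  3.19000e-01]
scene conf [0.55, 0.73]
 bracket [ 4.88351e+02  4.80490e+02 -2.06000e-01  5.50000e-02]
 leaf [ 4.89556e+02  4.80050e+02 -1.60000e-01  2.66000e-01]
top conf [0.6, 0.43]
 bracket [ 4.89127e+02  4.76300e+02 -4.78000e-01  8.88000e-01]
 leaf [498.246 473.789  -0.512   4.171]
```

View pics/v9.png

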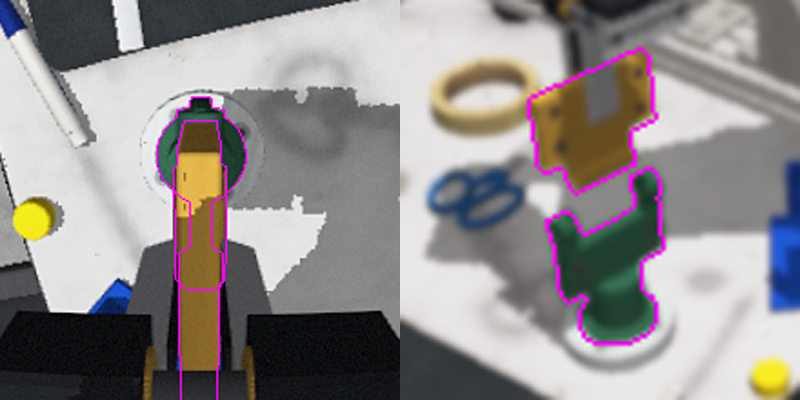

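```bash
python3 -m crank '[{"offset":[0,0,-0.003],"spin":0},{"offset":[0,0,-0.007],"spin":0},{"offset":[0,0,-0.011],"spin":0},{"offset":[0,0,-0.015],"spin":0},{"offset":[0,0,-0.018],"spin":0},{"offset":[0,0,-0.02],"spin":0},{"offset":[0,0,-0.02],"spin":0},{"offset":[0,0,-0.02],"spin":0}]'
```

```text
clock: 21.05
eef_pos: [489.0, 481.6, 188.4]
eef_rot: [-3.137, 0.004, 1.357]
wrist_force: [0.3, -0.5, -2.1]
finger_gap: 11.9
```

```bash
python3 -m crank '[{"offset":[0,0,-0.003],"spin":0},{"offset":[0,0,-0.006],"spin":0},{"offset":[0,0,-0.01],"spin":0},{"offset":[0,0,-0.013],"spin":0},{"offset":[0,0,-0.0155],"spin":0},{"offset":[0,0,-0.0165],"spin":0},{"offset":[0,0,-0.0165],"spin":0},{"offset":[0,0,-0.0165],"spin":0}]'
python3 chk.py v10
```

```text
clock: 21.72
eef_pos: [489.0, 481.7, 172.0]
eef_rot: [-3.137, 0.004, 1.357]
wrist_force: [0.7, -0.0, -1.4]
finger_gap: 11.9
tcp [489.  481.7 172. ] [-3.1368  0.0043  1.3573] 11.9
wrist conf [0.58, 0.73]
 bracket [ 4.88360e+02  4.81565e+02 -2.23000e-01  2.41100e+00]
 leaf [ 4.88518e+02  4.81282e+02 -2.16000e-01  2.57000e-01]
scene conf [0.89, 0.62]
 bracket [ 4.88728e+02  4.81500e+02 -2.01000e-01  8.80000e-02]
 leaf [ 4.88091e+02  4.82088e+02 -1.99000e-01  2.62000e-01]
top conf [0.59, 0.67]
 bracket [ 4.94381e+02  4.78095e+02 -4.91000e-01  3.17900e+00]
 leaf [ 4.94311e+02  4.87004e+02 -4.80000e-01  1.33600e+00]
```

View pics/v10.png

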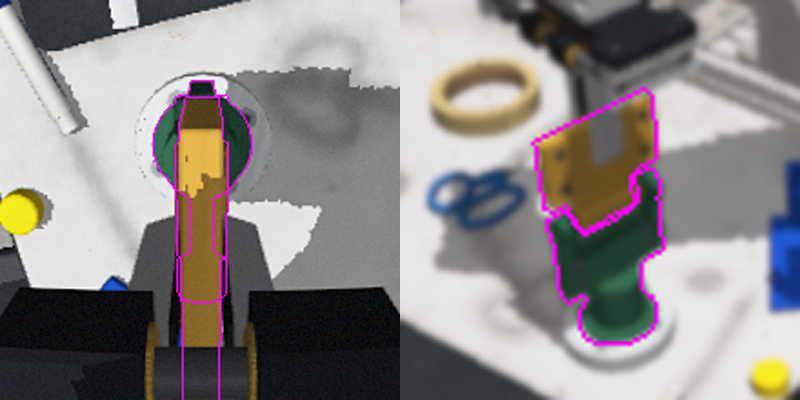

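```bash
python3 -m crank '[{"offset":[0,-0.0001,-0.0007],"spin":0},{"offset":[0,-0.0001,-0.0014],"spin":0},{"offset":[0,-0.0001,-0.0014],"spin":0},{"offset":[0,-0.0001,-0.0014],"spin":0},{"offset":[0,-0.0001,-0.0014],"spin":0},{"offset":[0,-0.0001,-0.0014],"spin":0},{"offset":[0,-0.0001,-0.0014],"spin":0},{"offset":[0,-0.0001,-0.0014],"spin":0}]'
python3 - <<'E'
from h import *
p=snap("wrist"); s=snap("scene")
Z=np.array([tool()[2,3] for _ in range(1)]); print(Z, manip.read_state()["wrist_force"], manip.read_state()["moment"])
# leaf height from scene: free z with xy from TCP, bracket height the same way
T=tool()
dl=manip.masks_of(s,"leaf_grip"); dj=manip.masks_of(s,"jamb_foot")
ml=dl[0]["mask"].astype(np.float32); mj=dj[0]["mask"].astype(np.float32)
U=np.maximum(ml,mj)
best=min((np.abs(np.maximum(sil(s,place(BR,488.8,481.6,18,-.213)),sil(s,place(LF,488.9+a,481.6+b,z,-.213)))-U).sum(),z,a,b) for z in np.arange(122,135,1) for a in(-2,0,2) for b in (-2,0,2)); print("scene best leaf bore z,dx,dy",best)
E
```

```text
clock: 22.83
eef_pos: [489.0, 481.6, 170.6]
eef_rot: [-3.137, 0.004, 1.357]
wrist_force: [-0.7, -0.1, -2.5]
finger_gap: 11.7
[170.58509549] [-0.82992254 -0.27002743 -0.87796847] [-0.07020052  0.07317738 -0.01355826]
scene best leaf bore z,dx,dy (np.float32(197.875), np.int64(126), -2, 0)
```

```bash
python3 -c "
from cell import manip
s=manip.read_state(); print(s['clock'],s['eef_pos'],s['wrist_force'],abs(s['qd']).max() if hasattr(s['qd'],'max') else s['qd'])
print(manip.sign_off())"
```

```text
23.0333 [488.98384938 481.56157553 170.57580522] [-0.07410289 -0.06680963 -1.84839973] 0.0021873015791561523
the job is handed in; nothing more can be done
None
```

The bracket is home on the spigot and released. The leaf is gripped upright between its knuckles with the bores aligned, and I handed the job in at 23.0 s; no verdict was reported.

**Bracket:** The tool went down 18.0 mm less than when it gripped the bracket on the table, which is the base's thickness. Pressing down 1.5 mm more did not move it, and the force rose to about 10 N. After release, the wrist and scene pictures agreed with the home position to within 1–2 mm.

**Leaf:** The tool position puts the leaf's bore at 128 mm, less than 1 mm from the bracket's bore axis, with under 0.5° of tilt. The wrist force was about 1.8 N downward, which is the leaf's weight alone, so nothing suggests it touches the bracket. The arm was still when I handed in.

**Checks that disagreed:**
- **Scene camera:** the last coarse fit put the bore about 2 mm lower and 2 mm off in x. That is under a pixel there and about the calibration error, so I did not correct for it.
- **Top camera:** its fits were unusable because the arm blocked the view.
- **Wrist camera:** its bracket fits near the end were poor because the leaf hid most of the bracket.

I did not go near the cap or the label core. The cap still shows in its place in the last pictures; I did not look at the core again.

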